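# Lock a flat-faced punch in a leaning collet holder

### The arm

A 6-joint arm with a two-finger parallel gripper is mounted at the origin on the work surface. World frame = base frame: x ahead of the robot, y to its left, z up, the work surface at z = 0. Lengths are in m, angles in rad, forces in N, time in s.
With the tool pointing down it reaches from about 0.375 to 0.9 m from the base axis. Payload 3.1 kg.
Tool frame: the origin (TCP) lies between the finger pads; the fingertips stand manip.nose_length ahead of it and the grasp point (between the pads) lies 5 mm behind it (manip.nose_length is the distance from the TCP to the fingertips, in m); z points along the fingers, y is the line along which they close (so a half turn about z gives the same grasp; the last joint's range is limited). The gripper opens to 85 mm and grips with 20 to 120 N. Pads are 22 mm wide; open, the fingers measure 114 mm over their backs; the gripper's body (76 mm by 85 mm) begins 54 mm behind the grasp point. The pads swing forward as they close: fully open they stand 13 mm farther back than shut.
Start: joints at [-1.294, 0.527, 1.433, -0, 1.181, -0.178], TCP at [0.275, -0.561, 0.218] pointing down, gripper open.
Joint ranges: [-3.08, 3.08], [-0.75, 2.2], [0.22, 2.44], [-1.43, 4.57], [0, 2.65], [-2.85, 2.85]. Speed limits (rad/s): [2.79, 2.79, 3.14, 3.14, 3.14, 3.14].

### API

Orientations are given as a unit quaternion [x, y, z, w].
In Python, from station import monitor, eyes, job, manip gives the robot as it stands.
- The arm moves only by the shell command python3 -m pendant 'ROWS' [FORCE]. ROWS is JSON, a list that holds one entry, the list of rows, each a list of 7 numbers: the shift along the tool's x, y, z as a fraction of full scale, then the turn, a rotation vector about the tool's x, y, z as a fraction of full scale, then the opening, from 0 (shut) to 1 (fully open). A call has 1 to 20 rows; each row shifts and turns the commanded pose from where the row before left it, along the tool's axes as they then stand; what a row does not reach is not made up. Full scale, the value 1, is 800 mm for a shift and 0.12 rad for a turn. A row lasts 1/10 s, in which the tool goes at most 50 mm and 8.59 degrees, less where a joint would pass 70% of its speed; a pose out of reach is approached as far as the arm can. A call with a number of a shift or a turn outside -1 to 1 is refused whole. A call with a gripper value outside its range is refused whole. The fingers move at their own pace and stop on an object; FORCE is the grip in N (left out, the last holds). Time passes only in rows, so rows that do not move let the fingers close. It gives the time, the measured TCP pose, the force, the opening and the grip force at its end, in the units of the state.
- monitor.sense(): the state, without advancing time (a new reading comes with each control period).
- eyes.snapshot(name): name is "scene" or "side" or "wrist"; returns a dict with "pixels" (384x512x3 uint8, red, green, blue), "depth" (384x512 float32, m along the optical axis (not along the pixel's ray), 0 where there is no reading), "intrinsics" (3x3 intrinsics, pixels), "eye" and "attitude" of the camera in the world. Camera axes: x right, y down, z forward; pixel columns grow to the right and rows downward; lengths in m; the calibration is good to about 2 mm. A picture is of the moment at which its call begins.
- job.sign_off(): hands the job in; it is judged then, once.
The state is a dict: "t": time; "q": joint angles; "qd": joint speeds; "tau": joint torques, N m; "tcp_pos": TCP position; "tool_rot": TCP orientation; "force": force on the tool from outside, world axes, zero at the start; "ft_torque": the same for the moment, N m; "finger_gap": opening from 0.0 (shut) to 1.0 (fully open); "gripper_force": force on a finger pad.
Only numpy, scipy, OpenCV 4.12 (cv2) and the standard library are available. Lean on these libraries where they do the work, as an engineer would, in place of code of your own. Each camera call takes 0.05 s, during which the arm holds its last target. There are 200 camera calls.

### The job

Take the flat-faced punch out of the wooden block and set its shank into the leaning collet on the bench until it is fully home. Then turn the collet's nut clockwise by its lever, all the way to its stop, so that the jaws grip the punch. Leave the other two punches in the block and do not disturb the other things on the bench.

Things in the scene. Friction and masses are not known exactly. Their poses are not given: they have to be found in the camera images.
- flat_punch: The punch to load, the only one with a flat disc head: dark steel, 118 mm long, about 0.3 kg, round. From the tip up (mm): shank 16 diameter to 60, its first 6 tapering from 8; ribbed grip 26 diameter, 60 to 100; neck 14; disc 26 diameter, 108 to 118. Origin at the shank's tip, z towards the head. Starts upright in one of the block's three holes, tip 5 mm above the bench.
- flat_tip (a point): The tip of the flat punch's shank (same point as the origin of flat_punch).
- ball_punch: Ribbed steel punch exactly like flat_punch from the shoulder down (same shank and same 26 mm grip), but its head is a ball 24 mm across (top 125 mm above the tip). Origin at the tip of its shank, z along the punch to its head. It stands upright in another hole of the block and must stay there.
- point_punch: Ribbed steel punch exactly like flat_punch from the shoulder down (same shank and same 26 mm grip), but its head is a blunt cone (top 122 mm above the tip). Origin at the tip of its shank, z along the punch to its head. It stands upright in another hole of the block and must stay there.
- block: Fixed light wooden block 90 x 220 x 50 mm (x, y, z), with three holes 19 mm wide and 45 mm deep, 70 mm apart in a row along its y axis through its middle. Origin at the centre of its underside.
- holder: Fixed grey cast holder bolted to the bench: foot 130 x 130 x 12 mm. Origin at the centre of its underside. The collet stands on it and leans 30 degrees from vertical towards the holder's -x side (roughly towards the robot).
- collet: Steel collet. Origin: centre of the mouth (level with the nut's top face, 135 mm above bench); z points out along its axis, 30 deg from vertical; y is the holder's y, x to the far upper side. Nut 56 mm diameter. Four brass jaws leave a square 20 mm opening for the 16 mm shank. Bore floor 55 mm below the mouth: when home, the tip is at z = -55 mm and the ribbed grip begins 5 mm above the mouth.
- nut (a joint): Angle of the lever nut about the collet's axis (rad): 0 open, grows clockwise seen from outside the mouth, hard stop at 1.4. Starts between 0 and 0.3. Stays where it is left; needs about 0.35 N m (3.5 N at the handle), more as the jaws close. Turning it moves the four jaws inward; they touch the shank at about 1.15 and grip firmly near the stop.
- nut_handle (a point): Grip point on the lever's black round handle, 18 mm diameter, parallel to the collet's axis and 100 mm from it. The point is at collet z = 22 mm; the handle spans -16 to 36 mm; the 10 mm bar to the nut has its top at -6 mm. In the collet's frame the lever points 130 deg minus the nut's angle, from x towards y. Fixed to the bar, but round: it can turn between the fingers.
- doming_cube: Bystander: steel doming cube, 55 mm, origin at the centre of its underside.
- copper_disc: Bystander: round copper blank, 70 mm across, 16 mm high, origin at the centre of its underside.
- hammer: Bystander: hammer with wooden handle lying on the far side of the bench.
Things that resemble listed ones, but are neither listed nor needed, are in the scene too. Leave any green look-alike of the flat_punch alone.

How it is judged:
By the outcome, as a careful person would: the job done as asked, in the order asked, and still so for the second after the job is handed in, with the robot touching nothing.
It also fails if it takes over 61 s, if anything falls off the work surface, if the arm or the gripper's body presses on something with over 40 N, if the wrist force passes 120 N, or if a joint passes its speed limit or range.

## Working session

There is one attempt and no reset: what is moved stays moved. The work goes in short steps, Python scripts to look and compute and a shell command to move; the robot and the scene stay as the last step left them, time stands still between calls to the robot, and variables do not carry over. Pictures are saved under pics/ and viewed, at most 10 in all, crops included, and the job is handed in when it is done.

```bash
mkdir -p pics; ls
cat > h.py <<'E'
import numpy as np, cv2
from scipy.spatial.transform import Rotation as R
from station import monitor, eyes, job, manip
def snap(n,f):
    s=eyes.snapshot(n); cv2.imwrite('pics/'+f+'.png',s['pixels'][:,:,::-1]); np.savez('pics/'+f+'.npz',**s); return s
def load(f): return np.load('pics/'+f+'.npz')
def att(s):
    a=np.array(s['attitude']); return a if a.shape==(3,3) else R.from_quat(a).as_matrix()
def cloud(s):
    K=s['intrinsics']; d=s['depth']; v,u=np.mgrid[:384,:512]
    P=np.stack([(u-K[0,2])/K[0,0]*d,(v-K[1,2])/K[1,1]*d,d],-1)
    return P@att(s).T+s['eye']
def ray(s,u,v):
    K=s['intrinsics']; r=att(s)@np.array([(u-K[0,2])/K[0,0],(v-K[1,2])/K[1,1],1]); return np.array(s['eye']),r
def onz(s,u,v,z):
    e,r=ray(s,u,v); return e+r*(z-e[2])/r[2]
E
python3 - <<'E'
from h import *
a=snap('scene','sc0'); b=snap('side','si0')
print(manip.nose_length, a['eye'],b['eye'],a['attitude'],a['intrinsics'][0,0])
im=np.hstack([a['pixels'],b['pixels']])[:,:,::-1]
for n,s in (('sc0',a),('si0',b)):
    cv2.imwrite(f'pics/{n}b.png',cv2.resize(s['pixels'][:,:,::-1],(800,600),interpolation=cv2.INTER_CUBIC))
s=monitor.sense(); print(s)
E
```

```text
pics
0.014 [ 1.13975109 -0.29810756  0.67444398] [0.14291681 0.83454045 0.6298636 ] [ 0.7716459   0.482082   -0.21719226 -0.3535351 ] 381.496832876433
{'t': 0.1, 'q': array([-1.29350303e+00,  5.28377267e-01,  1.43375263e+00, -1.75157831e-05,
        1.18143142e+00, -1.78479042e-01]), 'qd': array([ 0.00069441, -0.00251815, -0.00292768, -0.00187643, -0.0014602 ,
        0.00129088]), 'tau': array([-4.45777114e-04, -4.43304777e+01, -1.78585607e+01, -3.27551570e-04,
        3.85276624e-03, -1.11195132e-05]), 'tcp_pos': array([ 0.27494569, -0.56053292,  0.21733587]), 'tool_rot': array([ 9.74144900e-01,  2.25921988e-01, -5.67022594e-05, -9.82727176e-04]), 'force': array([ 0.62547166,  0.87669973, -0.09885329]), 'ft_torque': array([-0.08382666,  0.01563277,  0.0315079 ]), 'gripper_force': 0.0, 'finger_gap': 0.9964740776133748}
```

View pics/sc0b.png

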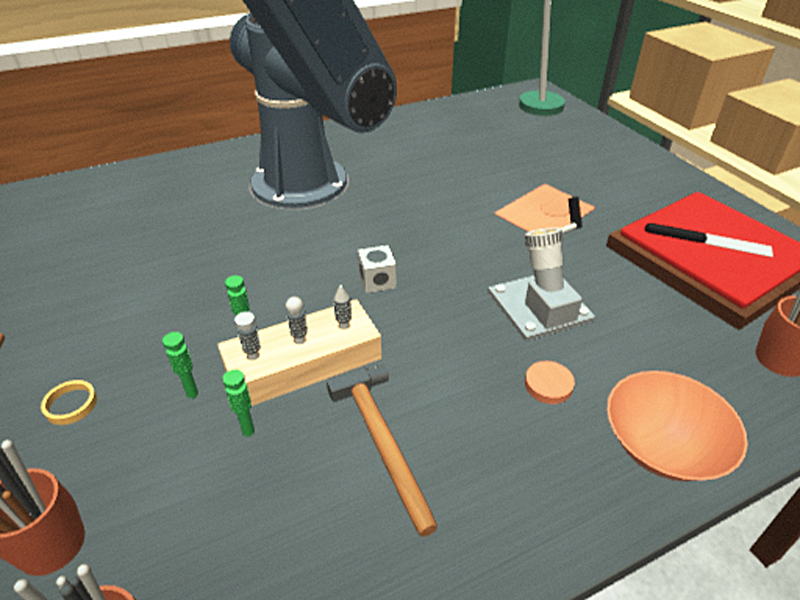

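View pics/si0b.png

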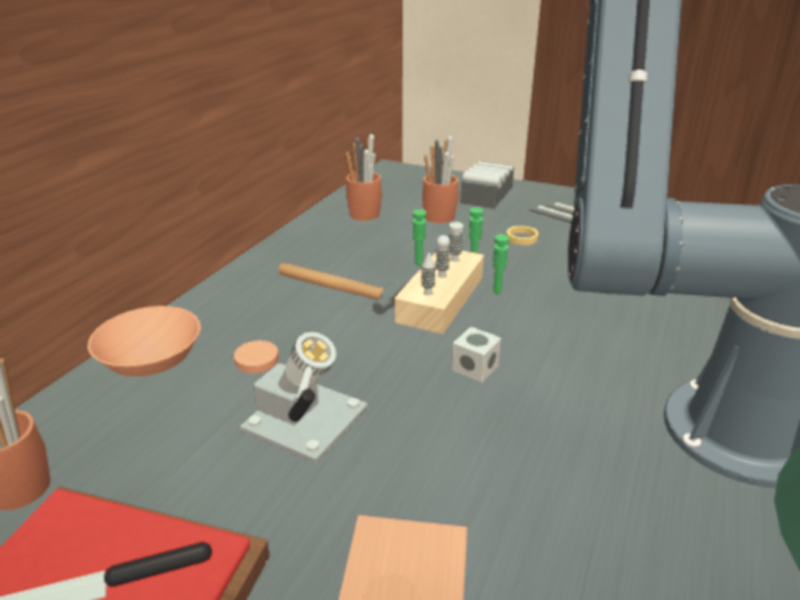

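Scene picture: the flat punch is in the block's left hole (246,318), ringed by three green look-alikes at (236,290), (177,345) and (236,385). The collet is at (547,240) with its black handle at (575,210). Side picture: the mouth is at (316,350), the handle at (301,405), and the flat punch head at (456,228).

```bash
cat > m.py <<'E'
from h import *
a=load('sc0'); b=load('si0'); f=.64
pr=lambda n,x: print(n,np.round(x,4))
pr('flat head sc',onz(a,246*f,318*f,.123)); pr('flat head si',onz(b,456*f,228*f,.123))
pr('mouth sc',onz(a,545*f,238*f,.135)); pr('mouth si',onz(b,316*f,350*f,.135))
for n,s in (('sc',a),('si',b)):
    C=cloud(s); P=s['pixels'].astype(int); ok=s['depth']>0
    hsv=cv2.cvtColor(s['pixels'],cv2.COLOR_RGB2HSV)
    reg=lambda x0,x1,y0,y1:(C[...,0]>x0)&(C[...,0]<x1)&(C[...,1]>y0)&(C[...,1]<y1)&ok
    F=onz(a,246*f,318*f,.123)
    g=(hsv[...,0]>50)&(hsv[...,0]<75)&(hsv[...,1]>120)&(C[...,2]>0.01)&(C[...,2]<.2)&ok&reg(.2,1,-.6,.2)
    k,l,st,_=cv2.connectedComponentsWithStats(g.astype(np.uint8))
    for i in range(1,k):
        if st[i,4]>30:
            q=C[l==i]; pr(n+' green med/min/max',np.r_[np.median(q,0),q.min(0),q.max(0)])
    # block top
    m=(abs(C[...,2]-.05)<.006)&(hsv[...,0]<25)&(hsv[...,1]>60)&(hsv[...,2]>140)&reg(F[0]-.1,F[0]+.25,F[1]-.15,F[1]+.3)
    q=C[m]; r=cv2.minAreaRect(q[:,:2].astype(np.float32)*1000); pr(n+' block',[*r[0],*r[1],r[2],q[:,2].mean()*1000,len(q)])
    M=onz(b,316*f,350*f,.135)
    m=(abs(C[...,2]-.012)<.005)&(hsv[...,1]<50)&(hsv[...,2]>120)&reg(M[0]-.15,M[0]+.2,M[1]-.15,M[1]+.15)
    q=C[m]; r=cv2.minAreaRect(q[:,:2].astype(np.float32)*1000); pr(n+' foot',[*r[0],*r[1],r[2],q[:,2].mean()*1000,len(q)])
    m=(hsv[...,2]<50)&(C[...,2]>.07)&(C[...,2]<.22)&reg(M[0]-.15,M[0]+.15,M[1]-.02,M[1]+.2)
    q=C[m]; pr(n+' handle med/min/max',np.r_[np.median(q,0),q.min(0),q.max(0)]); print(len(q))
    c=q.mean(0); pr('axis',np.linalg.svd(q-c)[2][0])
    m=(P.max(2)<150)&(C[...,2]>.062)&(C[...,2]<.1)&(hsv[...,1]<80)&reg(F[0]-.03,F[0]+.03,F[1]-.03,F[1]+.03)
    pr(n+' flat grip',np.r_[C[m].mean(0),C[m].min(0),C[m].max(0)])
    # other: cube, copper
E
python3 m.py
```

```text
flat head sc [ 0.5214 -0.2319  0.123 ]
flat head si [ 0.5101 -0.2169  0.123 ]
mouth sc [0.5581 0.2298 0.135 ]
mouth si [0.5351 0.2424 0.135 ]
sc green med/min/max [ 0.4359 -0.2279  0.0965  0.416  -0.2396  0.063   0.4423 -0.2147  0.1184]
sc green med/min/max [ 0.5178 -0.3278  0.0869  0.4981 -0.3407  0.0101  0.5246 -0.3155  0.1175]
sc green med/min/max [ 0.6175 -0.2734  0.0878  0.5967 -0.2853  0.0107  0.6242 -0.2606  0.1182]
sc block [ 5.221950e+02 -1.646284e+02  8.393900e+01  2.191232e+02  3.318000e-01
  4.677850e+01  1.680000e+02]
sc foot [568.9562 234.9116 129.2176 131.5222  85.8218  10.5117 724.    ]
sc handle med/min/max [0.5075 0.3278 0.1267 0.4886 0.3222 0.1039 0.5242 0.3385 0.1476]
105
axis [ 0.5492  0.004  -0.8357]
sc flat grip [ 0.5285 -0.2355  0.0829  0.5192 -0.2471  0.063   0.5325 -0.2216  0.1   ]
si green med/min/max [ 0.5061 -0.3174  0.086   0.4972 -0.3282  0.0309  0.5154 -0.3112  0.1186]
si green med/min/max [ 0.6047 -0.2627  0.0804  0.5958 -0.2764  0.0113  0.6142 -0.256   0.1192]
si green med/min/max [ 0.4234 -0.2167  0.0813  0.4142 -0.2321  0.0113  0.4336 -0.2082  0.1199]
si block [ 5.158900e+02 -1.619920e+02  9.239480e+01  2.245711e+02  4.494000e-01
  4.957150e+01  7.630000e+02]
si foot [ 566.6082  238.7722  131.6366  131.2949   85.3942   12.3101 1602.    ]
si handle med/min/max [0.5003 0.3412 0.1239 0.4851 0.337  0.1032 0.5143 0.3442 0.1429]
100
axis [ 0.5229 -0.0382 -0.8516]
si flat grip [ 0.5132 -0.2241  0.0836  0.5034 -0.2357  0.062   0.5283 -0.2182  0.0998]
```

Run:
```python
from h import *
a=load('sc0');b=load('si0')
A=cv2.resize(a['pixels'][120:230,300:400],(400,440),interpolation=cv2.INTER_CUBIC)
B=cv2.resize(b['pixels'][200:310,145:245],(400,440),interpolation=cv2.INTER_CUBIC)
cv2.imwrite('pics/crop1.png',np.hstack([A,B])[:,:,::-1])
```

```text
(no output)
```

View pics/crop1.png

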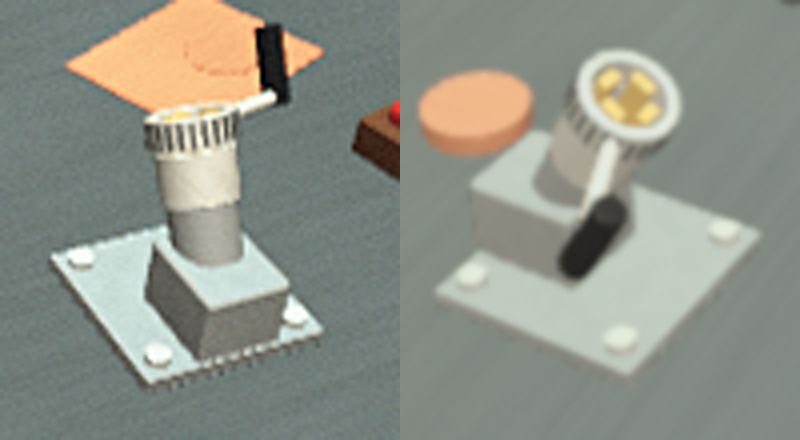

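```bash
cat >> h.py <<'E'
DOWN=np.array([[0,1,0],[1,0,0],[0,0,-1.]])  # tool x=+y, y=+x, z=-z
def plan(p,M=None):
    "turn first (tool rotvec/0.12), then the shift in the turned axes /0.8; totals to divide over rows"
    s=monitor.sense(); A=R.from_quat(s['tool_rot']).as_matrix(); M=A if M is None else M
    print('t',round(s['t'],2),'pos',np.round(s['tcp_pos'],4),'F',np.round(s['force'],1),'gap',round(s['finger_gap'],3))
    print('turn tot',np.round(R.from_matrix(A.T@M).as_rotvec()/.12,3),'shift tot',np.round(M.T@(np.array(p)-s['tcp_pos'])/.8,4), 'shift in present axes',np.round(A.T@(np.array(p)-s['tcp_pos'])/.8,4))
E
python3 -c "
from h import *
plan([.518,-.234,.23],DOWN)"
```

```text
t 0.1 pos [ 0.2749 -0.5605  0.2173] F [ 0.6  0.9 -0.1] gap 0.996
turn tot [-0.013 -0.011 -9.292] shift tot [ 0.4082  0.3038 -0.0158] shift in present axes [ 0.4525 -0.2328 -0.0152]
```

```bash
python3 -m pendant '[[[0,0,-0.0016,0,0,-0.929,0.7],[0,0,-0.0016,0,0,-0.929,0.7],[0,0,-0.0016,0,0,-0.929,0.7],[0,0,-0.0016,0,0,-0.929,0.7],[0,0,-0.0016,0,0,-0.929,0.7],[0,0,-0.0016,0,0,-0.929,0.7],[0,0,-0.0016,0,0,-0.929,0.7],[0,0,-0.0016,0,0,-0.929,0.7],[0,0,-0.0016,0,0,-0.929,0.7],[0,0,-0.0016,0,0,-0.929,0.7],[0.0454,0.0338,0,0,0,0,0.7],[0.0454,0.0338,0,0,0,0,0.7],[0.0454,0.0338,0,0,0,0,0.7],[0.0454,0.0338,0,0,0,0,0.7],[0.0454,0.0338,0,0,0,0,0.7],[0.0454,0.0338,0,0,0,0,0.7],[0.0454,0.0338,0,0,0,0,0.7],[0.0454,0.0338,0,0,0,0,0.7],[0.0454,0.0338,0,0,0,0,0.7],[0,0,0,0,0,0,0.7]]]'
python3 - <<'E'
from h import *
plan([.518,-.234,.23],DOWN)
s=snap('wrist','w1'); print(s['eye'],s['attitude'])
cv2.imwrite('pics/w1b.png',cv2.resize(s['pixels'][:,:,::-1],(800,600)))
E
```

```text
t: 2.1
tcp_pos: [0.5208, -0.2294, 0.2307]
tool_rot: [0.705, 0.709, 0.001, -0.001]
force: [-0.9, 0.6, 0.5]
finger_gap: 0.705
gripper_force: 0.0
t 2.1 pos [ 0.5208 -0.2294  0.2307] F [-0.9  0.6  0.5] gap 0.705
turn tot [ 0.004 -0.019  0.052] shift tot [-0.0058 -0.0035  0.0008] shift in present axes [-0.0058 -0.0035  0.0008]
[ 0.52067584 -0.15471974  0.38709487] [9.89365154e-01 2.40095759e-03 2.03906302e-04 1.45433095e-01]
```

View pics/w1b.png

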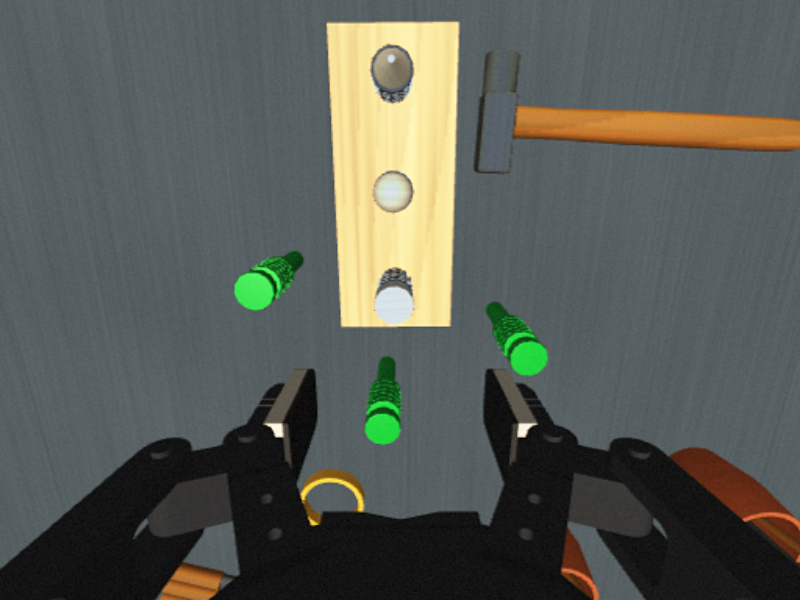

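The wrist picture shows the flat head (394,304), the green tops at (255,291), (383,428) and (527,357), and the ball punch at (393,191).

Run:
```python
from h import *
s=load('w1')
for n,u,v,z in (('flat',394,304,.123),('g1',255,291,.118),('g2',383,428,.118),('g3',527,357,.118),('ball',393,191,.118),('blockTL',328,23,.05),('TR',459,22,.05),('BL',342,327,.05),('BR',450,326,.05)):
    print(n,np.round(onz(s,u*.64,v*.64,z),4))
s=load('w1');C=cloud(s);print(C[int(304*.64),int(394*.64)])
F=onz(s,394*.64,304*.64,.123); plan([F[0],F[1],.082],DOWN)
```

```text
flat [ 0.5173 -0.2332  0.123 ]
g1 [ 0.4272 -0.2264  0.118 ]
g2 [ 0.5095 -0.3274  0.118 ]
g3 [ 0.6076 -0.2718  0.118 ]
ball [ 0.5166 -0.1633  0.118 ]
blockTL [ 0.471  -0.0544  0.05  ]
TR [ 0.5607 -0.0534  0.05  ]
BL [ 0.4731 -0.2751  0.05  ]
BR [ 0.563  -0.2738  0.05  ]
[ 0.51716761 -0.23269939  0.12279494]
t 2.15 pos [ 0.5195 -0.2317  0.2306] F [ 0.6  0.4 -0. ] gap 0.695
turn tot [-0.006 -0.005  0.041] shift tot [-0.002  -0.0027  0.1857] shift in present axes [-0.0021 -0.0026  0.1857]
```

```bash
python3 -m pendant '[[[-0.002,-0.0027,0.02,0,0,0,0.7],[0,0,0.03,0,0,0,0.7],[0,0,0.03,0,0,0,0.7],[0,0,0.03,0,0,0,0.7],[0,0,0.03,0,0,0,0.7],[0,0,0.025,0,0,0,0.7],[0,0,0.02,0,0,0,0.7],[0,0,0,0,0,0,0.7],[0,0,0,0,0,0,0.7]]]' 60
python3 -c "
from h import *
plan([.5173,-.233,.082],DOWN)"
```

```text
t: 3.05
tcp_pos: [0.5158, -0.2368, 0.0829]
tool_rot: [0.708, 0.707, -0.0, -0.0]
force: [-0.1, -0.4, 1.0]
finger_gap: 0.699
gripper_force: 0.0
t 3.05 pos [ 0.5158 -0.2368  0.0829] F [-0.1 -0.4  1. ] gap 0.699
turn tot [-0.006 -0.002 -0.012] shift tot [0.0048 0.0018 0.0011] shift in present axes [0.0048 0.0018 0.0011]
```

```bash
python3 -m pendant '[[[0.0048,0.0018,0.001,0,0,0,0.7],[0,0,0,0,0,0,0.7],[0,0,0,0,0,0,0.7],[0,0,0,0,0,0,0.7]]]' 60
python3 -c "
from h import *
plan([.5173,-.233,.082],DOWN)"
```

```text
t: 3.45
tcp_pos: [0.5181, -0.2322, 0.0828]
tool_rot: [0.707, 0.707, 0.0, 0.001]
force: [-0.1, -0.6, 0.4]
finger_gap: 0.699
gripper_force: 0.0
t 3.45 pos [ 0.5181 -0.2322  0.0828] F [-0.1 -0.6  0.4] gap 0.699
turn tot [0.007 0.006 0.001] shift tot [-0.001  -0.0011  0.001 ] shift in present axes [-0.001  -0.0011  0.001 ]
```

```bash
python3 -m pendant '[[[0,0,0,0,0,0,0],[0,0,0,0,0,0,0],[0,0,0,0,0,0,0],[0,0,0,0,0,0,0],[0,0,0,0,0,0,0],[0,0,0,0,0,0,0],[0,0,0,0,0,0,0],[0,0,0,0,0,0,0]]]' 60
python3 -m pendant '[[[0,0,-0.01,0,0,0,0],[0,0,-0.015,0,0,0,0],[0,0,-0.02,0,0,0,0],[0,0,-0.03,0,0,0,0],[0,0,-0.03,0,0,0,0],[0,0,-0.03,0,0,0,0],[0,0,-0.03,0,0,0,0],[0,0,-0.03,0,0,0,0],[0,0,-0.02,0,0,0,0],[0,0,-0.01,0,0,0,0],[0,0,0,0,0,0,0],[0,0,0,0,0,0,0]]]' 60
python3 - <<'E'
from h import *
a=snap('scene','sc1')
psi=np.radians(-4.4); c,s_=np.cos(psi),np.sin(psi)
cz=np.array([-.5*c,-.5*s_,.866]); cx=np.array([.866*c,.866*s_,.5]); cy=np.cross(cz,cx)
M=np.c_[cy,cx,-cz]; print(cx,cy,cz)
m=np.array([.545,.24,.135])
plan(m+cz*.17,M)
E
```

```text
t: 4.25
tcp_pos: [0.5179, -0.2322, 0.0825]
tool_rot: [0.707, 0.707, -0.0, 0.0]
force: [-0.8, -0.1, 6.0]
finger_gap: 0.28
gripper_force: 58.7
t: 5.45
tcp_pos: [0.5172, -0.2316, 0.2615]
tool_rot: [0.707, 0.707, -0.0, -0.001]
force: [-0.0, -0.4, -3.4]
finger_gap: 0.285
gripper_force: 59.0
[ 0.86344768 -0.06643868  0.5       ] [0.07671565 0.99700888 0.        ] [-0.49852638  0.03835951  0.866     ]
t 5.5 pos [ 0.5171 -0.2315  0.2611] F [-0.7 -0.1 -3.3] gap 0.284
turn tot [-4.379 -0.179  0.621] shift tot [ 0.5903 -0.0878 -0.0812] shift in present axes [ 0.5976 -0.0712 -0.0254]
```

```bash
cat >> h.py <<'E'
def collet(psi):
    psi=np.radians(psi); c,s_=np.cos(psi),np.sin(psi)
    cz=np.array([-.5*c,-.5*s_,.866]); cx=np.array([.866*c,.866*s_,.5]); cy=np.cross(cz,cx)
    return cx,cy,cz,np.c_[cy,cx,-cz]
E
python3 - <<'E'
from h import *
cx,cy,cz,M=collet(-4.4)
plan(np.array([.545,.24,.135])+cz*.17-cy*.13,M)
E
python3 -m pendant '[[[0,0,0,-0.73,-0.03,0.103,0],[0,0,0,-0.73,-0.03,0.103,0],[0,0,0,-0.73,-0.03,0.103,0],[0,0,0,-0.73,-0.03,0.103,0],[0,0,0,-0.73,-0.03,0.103,0],[0,0,0,-0.73,-0.03,0.103,0],[0,0,0,0,0,0,0],[0,0,0,0,0,0,0]]]'
python3 - <<'E'
from h import *
cx,cy,cz,M=collet(-4.4)
plan(np.array([.545,.24,.135])+cz*.17-cy*.13,M)
E
```

```text
t 5.5 pos [ 0.5171 -0.2315  0.2611] F [-0.7 -0.1 -3.3] gap 0.284
turn tot [-4.379 -0.179  0.621] shift tot [ 0.4279 -0.0878 -0.0812] shift in present axes [ 0.4356 -0.0836 -0.0256]
t: 6.3
tcp_pos: [0.5172, -0.232, 0.2614]
tool_rot: [0.709, 0.656, 0.175, 0.19]
force: [0.4, 0.5, -2.9]
finger_gap: 0.283
gripper_force: 59.6
t 6.3 pos [ 0.5172 -0.232   0.2614] F [ 0.4  0.5 -2.9] gap 0.283
turn tot [-0.007  0.003  0.   ] shift tot [ 0.4285 -0.0882 -0.081 ] shift in present axes [ 0.4285 -0.0883 -0.0811]
```

```bash
python3 -m pendant '[[[0.03,-0.0098,-0.009,0,0,0,0],[0.048,-0.0098,-0.009,0,0,0,0],[0.048,-0.0098,-0.009,0,0,0,0],[0.048,-0.0098,-0.009,0,0,0,0],[0.048,-0.0098,-0.009,0,0,0,0],[0.048,-0.0098,-0.009,0,0,0,0],[0.048,-0.0098,-0.009,0,0,0,0],[0.048,-0.0098,-0.009,0,0,0,0],[0.048,-0.0098,-0.009,0,0,0,0],[0.014,0,0,0,0,0,0],[0,0,0,0,0,0,0],[0,0,0,0,0,0,0],[0,0,0,0,0,0,0]]]'
python3 - <<'E'
from h import *
s=monitor.sense(); print(s['tcp_pos'])
s=snap('wrist','w2'); print(s['eye'],s['attitude'])
cv2.imwrite('pics/w2b.png',cv2.resize(s['pixels'][:,:,::-1],(800,600),interpolation=cv2.INTER_CUBIC))
E
```

```text
t: 7.6
tcp_pos: [0.4528, 0.1084, 0.2818]
tool_rot: [0.709, 0.656, 0.175, 0.191]
force: [0.7, 0.5, -2.7]
finger_gap: 0.28
gripper_force: 59.7
[0.45284289 0.10838411 0.28178113]
[0.38128935 0.18943248 0.4169938 ] [ 0.95313167 -0.07548362  0.250212    0.15243426]
```

View pics/w2b.png

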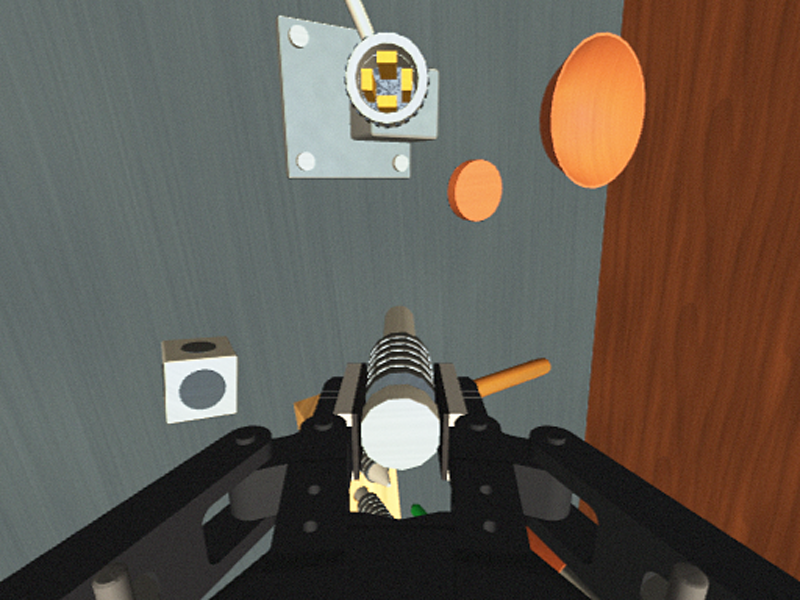

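The mouth ring is centred at (386,80) with the lever bar leaving at (360,15). The foot corners are (279,16), (290,178) and (410,178). The punch sits straight in the fingers, head at (400,430).

Run:
```python
from h import *
s=load('w2'); f=.64; C=cloud(s)
m=onz(s,386*f,80*f,.135); print('mouth',m)
tl,bl,br=[onz(s,u*f,v*f,.012) for u,v in((279,16),(290,178),(410,178))]
print(tl,bl,br, 'yaw', np.degrees(np.arctan2(*(br-bl)[[1,0]])), np.degrees(np.arctan2(-(tl-bl)[0],(tl-bl)[1])), np.linalg.norm(br-bl),np.linalg.norm(tl-bl))
# ring: bright low-sat points near mouth
hsv=cv2.cvtColor(s['pixels'],cv2.COLOR_RGB2HSV)
k=(hsv[...,1]<40)&(hsv[...,2]>190)&(np.linalg.norm(C-m,axis=-1)<.034)&(s['depth']>0)
q=C[k]; c=q.mean(0); U=np.linalg.svd(q-c)[2]; n=U[2]*np.sign(U[2][2]); 
print('ring n',len(q),'centroid',c,'normal',n,'tilt',np.degrees(np.arccos(n[2])),'yaw',np.degrees(np.arctan2(-n[1],-n[0])))
v,u=np.nonzero(k); e=cv2.fitEllipse(cv2.convexHull(np.c_[u,v].astype(np.float32))); print(np.array(e[0])/f,np.array(e[1])/f, 'mouth(ellipse)',onz(s,*e[0],.135))
cx,cy,cz,M=collet(-4.4)
g=R.from_quat(monitor.sense()['tool_rot']).as_matrix(); tip=monitor.sense()['tcp_pos']+g[:,2]*.0775
K=s['intrinsics']; 
for d in (.0775,-.0405):
    X=att(s).T@(monitor.sense()['tcp_pos']+g[:,2]*d-s['eye']); X=K@X; print('proj',X[:2]/X[2]/f)
```

```text
mouth [0.5377402  0.23800675 0.135     ]
[0.50912988 0.30517956 0.012     ] [0.4986002  0.17698521 0.012     ] [0.62667288 0.16644479 0.012     ] yaw -4.7048549871615375 -4.69564109676371 0.1285056873309835 0.12862607286798494
ring n 969 centroid [0.53751649 0.24052776 0.13502868] normal [-0.50332451  0.05231826  0.86251217] tilt 30.400170165364298 yaw -5.934319873896236
[385.63849926  75.49629211] [80.70539832 93.94408464] mouth(ellipse) [0.53770503 0.24071507 0.135     ]
proj [398.91361639 312.53796202]
proj [398.00057316 429.82972915]
```

Run:
```python
from h import *
cx,cy,cz,M=collet(-4.7); m=np.array([.5376,.2405,.135])
plan(m+cz*.1175,M)
```

```text
t 7.65 pos [0.4527 0.1081 0.2817] F [-0.4 -0.  -1.8] gap 0.281
turn tot [ 0.005 -0.004  0.036] shift tot [ 0.1736 -0.0118  0.058 ] shift in present axes [ 0.1736 -0.0111  0.0581]
```

```bash
python3 -m pendant '[[[0.02,-0.0012,0,0.001,-0.001,0.018,0],[0.04,-0.0024,0,0.001,-0.001,0.018,0],[0.04,-0.0024,0.01,0,0,0,0],[0.04,-0.0024,0.02,0,0,0,0],[0.0336,-0.0034,0.02,0,0,0,0],[0,0,0.008,0,0,0,0],[0,0,0,0,0,0,0],[0,0,0,0,0,0,0],[0,0,0,0,0,0,0]]]'
python3 - <<'E'
from h import *
cx,cy,cz,M=collet(-4.7); m=np.array([.5376,.2405,.135])
plan(m+cz*.1175,M)
s=snap('wrist','w3'); b=snap('side','si3')
A=cv2.resize(s['pixels'][60:310,130:380],(480,480),interpolation=cv2.INTER_CUBIC)
B=cv2.resize(b['pixels'][150:290,160:260],(320,448),interpolation=cv2.INTER_CUBIC)
o=np.zeros((480,800,3),np.uint8); o[:,:480]=A; o[:448,480:]=B
cv2.imwrite('pics/w3b.png',o[:,:,::-1])
E
```

```text
t: 8.55
tcp_pos: [0.4784, 0.2449, 0.2373]
tool_rot: [0.711, 0.654, 0.176, 0.191]
force: [0.8, 0.3, -2.7]
finger_gap: 0.284
gripper_force: 59.6
t 8.55 pos [0.4784 0.2449 0.2373] F [ 0.8  0.3 -2.7] gap 0.284
turn tot [ 0.009 -0.003 -0.006] shift tot [0.0005 0.0003 0.0009] shift in present axes [0.0005 0.0003 0.0009]
```

View pics/w3b.png

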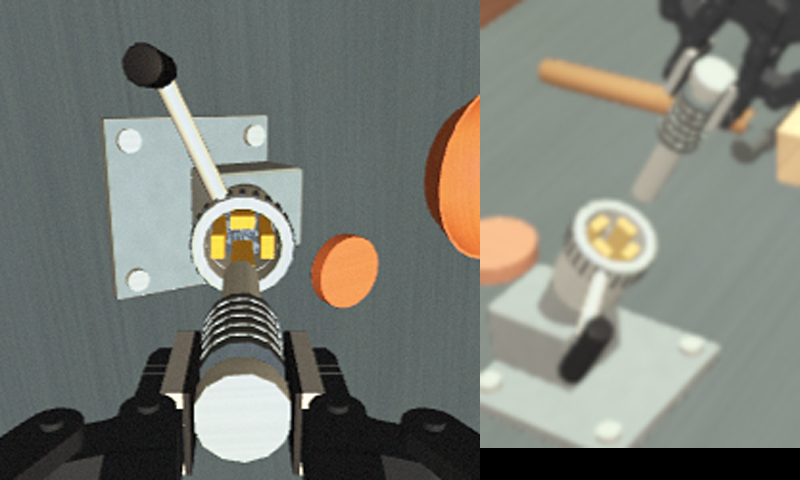

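The wrist crop shows the mouth centred at (243,245), the jaws at (217,247), (267,247) and (243,218), and the handle top at (145,65). The punch is coming straight down onto the mouth.

Run:
```python
from h import *
cx,cy,cz,M=collet(-4.7); m=np.array([.5376,.2405,.135])
s=load('w3'); K=s['intrinsics']
def pj(X): X=K@(att(s).T@(X-s['eye'])); x=X[:2]/X[2]; return (x-[130,60])*1.92
print('mouth model',pj(m),'jaw front y+10',pj(m+cy*.01),'ring edges',pj(m+cx*.028),pj(m-cx*.028),pj(m+cy*.028),pj(m-cy*.028))
st=monitor.sense(); g=R.from_quat(st['tool_rot']).as_matrix(); print('axis at mouth',pj(st['tcp_pos']+g[:,2]*.1175),'head',pj(st['tcp_pos']-g[:,2]*.0405))
for a in np.arange(0,.35,.05):
    th=np.radians(130)-a; print(round(a,2),pj(m+.1*(np.cos(th)*cx+np.sin(th)*cy)+cz*.036),end=' ')
hsv=cv2.cvtColor(s['pixels'],cv2.COLOR_RGB2HSV);C=cloud(s)
k=(hsv[...,1]<40)&(hsv[...,2]>190)&(np.linalg.norm(C-m,axis=-1)<.034)&(abs((C-m)@cz)<.006); v,u=np.nonzero(k); print((np.array([u.min(),u.max(),v.min(),v.max()])-[130,130,60,60])*1.92, ((C[k]-m)@cz).mean())
```

```text
mouth model [241.28783087 244.48089114] jaw front y+10 [241.24600968 226.37439471] ring edges [293.26830095 244.37158634] [189.3107771  244.59018877] [241.16851374 192.82249984] [241.40050867 293.26478568]
axis at mouth [241.37304021 244.87084725] head [240.37011009 411.40862169]
0.0 [91.82347226 95.20493425] 0.05 [100.31005277  87.58300847] 0.1 [109.25240555  80.39081155] 0.15 [118.626191    73.65692565] 0.2 [128.40476998  67.40858904] 0.25 [138.55928995  61.67149131] 0.3 [149.0587944  56.469574 ] [192.   291.84 186.24 289.92] 0.00011541680149257998
```

```bash
python3 -m pendant '[[[0.0005,0.0003,0.015,0,0,0,0],[0,0,0.02,0,0,0,0],[0,0,0.02,0,0,0,0],[0,0,0.01,0,0,0,0],[0,0,0,0,0,0,0],[0,0,0,0,0,0,0]]]'
python3 -m pendant '[[[0,0,0.01,0,0,0,0],[0,0,0.01,0,0,0,0],[0,0,0,0,0,0,0],[0,0,0,0,0,0,0]]]'
python3 - <<'E'
from h import *
cx,cy,cz,M=collet(-4.7); m=np.array([.5376,.2405,.135])
plan(m+cz*.0225,M); s=monitor.sense(); print(M.T@s['force'],s['ft_torque'])
E
```

```text
t: 9.25
tcp_pos: [0.5045, 0.2444, 0.1917]
tool_rot: [0.71, 0.655, 0.176, 0.19]
force: [-0.3, -0.1, -1.7]
finger_gap: 0.282
gripper_force: 59.7
t: 9.65
tcp_pos: [0.5124, 0.2438, 0.1777]
tool_rot: [0.71, 0.655, 0.176, 0.19]
force: [-1.1, -0.5, -2.4]
finger_gap: 0.279
gripper_force: 59.7
t 9.65 pos [0.5124 0.2438 0.1777] F [-1.1 -0.5 -2.4] gap 0.279
turn tot [ 0.002 -0.009  0.012] shift tot [-0.0015  0.0007  0.034 ] shift in present axes [-0.0016  0.0007  0.034 ]
[-0.5594146  -2.07831247  1.57642766] [ 0.03896323  0.47916066 -0.00115129]
```

```bash
python3 -m pendant '[[[-0.001,0.0005,0.01,0,0,0,0],[0,0,0.01,0,0,0,0],[0,0,0.008,0,0,0,0],[0,0,0.004,0,0,0,0],[0,0,0,0,0,0,0],[0,0,0,0,0,0,0]]]'
python3 -m pendant '[[[0,0,0.002,0,0,0,0],[0,0,0.002,0,0,0,0],[0,0,0,0,0,0,0],[0,0,0,0,0,0,0]]]'
python3 - <<'E'
from h import *
cx,cy,cz,M=collet(-4.7); m=np.array([.5376,.2405,.135])
plan(m+cz*.0225,M); s=monitor.sense(); print(M.T@s['force'],s['ft_torque'])
E
```

```text
t: 10.25
tcp_pos: [0.5255, 0.242, 0.1559]
tool_rot: [0.71, 0.655, 0.176, 0.19]
force: [0.8, -0.4, -2.8]
finger_gap: 0.283
gripper_force: 59.7
t: 10.65
tcp_pos: [0.5266, 0.2421, 0.1545]
tool_rot: [0.71, 0.655, 0.177, 0.191]
force: [-5.4, 0.6, 6.1]
finger_gap: 0.277
gripper_force: 61.0
t 10.65 pos [0.5266 0.2421 0.1545] F [-5.4  0.6  6.1] gap 0.277
turn tot [ 0.017 -0.016  0.013] shift tot [-0.0009 -0.0002 -0.0001] shift in present axes [-0.0009 -0.0002 -0.0001]
[ 0.19512663 -1.6649326  -8.00369906] [ 0.00141322  0.62125806 -0.02679363]
```

```bash
python3 -m pendant '[[[0,0,0,0,0,0,0.3],[0,0,0,0,0,0,0.4],[0,0,0,0,0,0,0.55],[0,0,0,0,0,0,0.7],[0,0,0,0,0,0,0.7],[0,0,0,0,0,0,0.7],[0,0,-0.02,0,0,0,0.7],[0,0,-0.03,0,0,0,0.7],[0,0,-0.04,0,0,0,0.7],[0,0,-0.04,0,0,0,0.7],[0,0,-0.03,0,0,0,0.7],[0,0,0,0,0,0,0.7],[0,0,0,0,0,0,0.7]]]'
python3 - <<'E'
from h import *
cx,cy,cz,M=collet(-4.7); m=np.array([.5376,.2405,.135])
th=np.radians(130)-.24
plan(m+.1*(np.cos(th)*cx+np.sin(th)*cy)+cz*.017,M)
s=snap('wrist','w4'); b=snap('side','si4')
A=cv2.resize(s['pixels'][40:290,130:380],(480,480),interpolation=cv2.INTER_CUBIC)
B=cv2.resize(b['pixels'][180:290,160:240],(320,440),interpolation=cv2.INTER_CUBIC)
o=np.zeros((480,800,3),np.uint8); o[:,:480]=A; o[:440,480:]=B
cv2.imwrite('pics/w4b.png',o[:,:,::-1])
K=s['intrinsics']
def pj(X): X=K@(att(s).T@(X-s['eye'])); x=X[:2]/X[2]; return (x-[130,40])*1.92
print('head',pj(m+cz*.063))
for a in np.arange(0.1,.35,.04):
    th=np.radians(130)-a; print(round(a,2),pj(m+.1*(np.cos(th)*cx+np.sin(th)*cy)+cz*.036))
E
```

```text
t: 11.95
tcp_pos: [0.4633, 0.2471, 0.2644]
tool_rot: [0.71, 0.655, 0.176, 0.19]
force: [-0.5, 0.2, 0.3]
finger_gap: 0.705
gripper_force: 0.0
t 11.95 pos [0.4633 0.2471 0.2644] F [-0.5  0.2  0.3] gap 0.705
turn tot [ 0.014 -0.015  0.011] shift tot [ 0.1115 -0.0554  0.1654] shift in present axes [ 0.1113 -0.0556  0.1655]
head [240.35860278 302.37402445]
0.1 [124.17096965 123.15443995]
0.14 [130.80583345 118.39426515]
0.18 [137.66515172 113.90818123]
0.22 [144.73625605 109.70740361]
0.26 [152.00577236 105.80254983]
0.3 [159.45965488 102.2035896 ]
0.34 [167.08322454  98.91979714]
```

View pics/w4b.png

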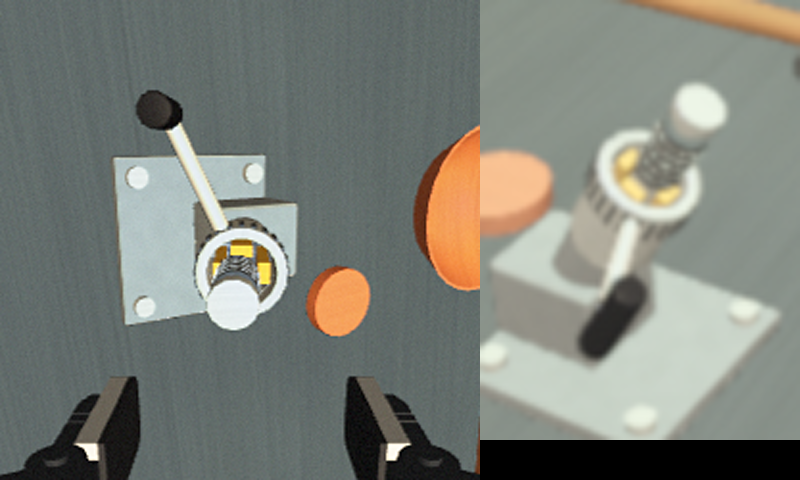

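The punch stands in the mouth with its head at (234,303), and the handle top is at about (153,109), which puts the nut at about 0.24.

```bash
python3 -m pendant '[[[0.025,-0.0125,0,0,0,0,0.7],[0.035,-0.0175,0,0,0,0,0.7],[0.035,-0.0175,0,0,0,0,0.7],[0.0165,-0.008,0.01,0.01,-0.01,0.01,0.7],[0,0,0.03,0,0,0,0.7],[0,0,0.035,0,0,0,0.7],[0,0,0.03,0,0,0,0.7],[0,0,0.02,0,0,0,0.7],[0,0,0.01,0,0,0,0.7],[0,0,0,0,0,0,0.7],[0,0,0,0,0,0,0.7]]]'
python3 - <<'E'
from h import *
cx,cy,cz,M=collet(-4.7); m=np.array([.5376,.2405,.135])
th=np.radians(130)-.24
plan(m+.1*(np.cos(th)*cx+np.sin(th)*cy)+cz*.017,M)
E
```

```text
t: 13.15
tcp_pos: [0.4858, 0.3344, 0.148]
tool_rot: [0.711, 0.655, 0.175, 0.19]
force: [-0.2, 0.2, 0.1]
finger_gap: 0.699
gripper_force: 0.0
t 13.15 pos [0.4858 0.3344 0.148 ] F [-0.2  0.2  0.1] gap 0.699
turn tot [-0.01   0.004  0.001] shift tot [0.0004 0.0009 0.0299] shift in present axes [0.0004 0.0009 0.0299]
```

```bash
python3 -m pendant '[[[0.0004,0.0009,0.015,0,0,0,0.7],[0,0,0.01,0,0,0,0.7],[0,0,0.005,0,0,0,0.7],[0,0,0,0,0,0,0.7],[0,0,0,0,0,0,0],[0,0,0,0,0,0,0],[0,0,0,0,0,0,0],[0,0,0,0,0,0,0],[0,0,0,0,0,0,0],[0,0,0,0,0,0,0],[0,0,0,0,0,0,0]]]' 50
python3 - <<'E'
from h import *
cx,cy,cz,M=collet(-4.7); m=np.array([.5376,.2405,.135])
s=monitor.sense(); p=M.T@(s['tcp_pos']-m); print('tool coords',p,'r',np.hypot(*p[:2]),'a',np.radians(130)-np.arctan2(p[0],p[1]))
a0=np.radians(130)-np.arctan2(p[0],p[1])
A=np.linspace(a0,1.42,19); th=np.radians(130)-A; d=np.diff(np.c_[np.sin(th),np.cos(th)]*.1,axis=0)/.8
print(np.round(A,2));print(np.round(d,4).tolist())
E
```

```text
t: 14.25
tcp_pos: [0.4986, 0.3339, 0.1285]
tool_rot: [0.71, 0.654, 0.176, 0.19]
force: [-2.1, -0.1, 6.6]
finger_gap: 0.167
gripper_force: 48.9
tool coords [ 0.08986455 -0.04353231 -0.0176558 ] r 0.09985339235130593 a 0.2470244552640679
[0.25 0.31 0.38 0.44 0.51 0.57 0.64 0.7  0.77 0.83 0.9  0.96 1.03 1.09
 1.16 1.22 1.29 1.35 1.42]
[[0.0033, 0.0074], [0.0028, 0.0076], [0.0023, 0.0078], [0.0018, 0.0079], [0.0013, 0.008], [0.0008, 0.0081], [0.0002, 0.0081], [-0.0003, 0.0081], [-0.0008, 0.0081], [-0.0014, 0.008], [-0.0019, 0.0079], [-0.0024, 0.0078], [-0.0029, 0.0076], [-0.0034, 0.0074], [-0.0039, 0.0072], [-0.0043, 0.0069], [-0.0048, 0.0066], [-0.0052, 0.0063]]
```

```bash
python3 -m pendant '[[[0.0033,0.0074,0,0,0,0,0],[0.0028,0.0076,0,0,0,0,0],[0.0023,0.0078,0,0,0,0,0],[0.0018,0.0079,0,0,0,0,0],[0.0013,0.008,0,0,0,0,0],[0.0008,0.0081,0,0,0,0,0],[0.0002,0.0081,0,0,0,0,0],[-0.0003,0.0081,0,0,0,0,0],[-0.0008,0.0081,0,0,0,0,0],[-0.0014,0.008,0,0,0,0,0],[-0.0019,0.0079,0,0,0,0,0],[-0.0024,0.0078,0,0,0,0,0],[0,0,0,0,0,0,0]]]' 50
cat > n.py <<'E'
from h import *
cx,cy,cz,M=collet(-4.7); m=np.array([.5376,.2405,.135])
s=monitor.sense(); p=M.T@(s['tcp_pos']-m); a0=np.radians(130)-np.arctan2(p[0],p[1])
print('t',s['t'],'tool coords',np.round(p,4),'r',np.hypot(*p[:2]),'a',a0,'F tool',np.round(M.T@s['force'],1),'grip',s['gripper_force'])
A=np.arange(a0,1.47,.065); th=np.radians(130)-A; d=np.diff(np.c_[np.sin(th),np.cos(th)]*.1,axis=0)/.8
print(np.round(A,2));print(np.round(d,4).tolist())
E
python3 n.py
```

```text
t: 15.55
tcp_pos: [0.5663, 0.3378, 0.1668]
tool_rot: [0.71, 0.654, 0.181, 0.188]
force: [1.8, 9.5, -1.7]
finger_gap: 0.168
gripper_force: 49.2
t 15.55 tool coords [ 0.0993  0.0338 -0.0172] r 0.10486326966523032 a 1.0259367675158626 F tool [9.6 0.  2. ] grip 49.20096516609192
[1.03 1.09 1.16 1.22 1.29 1.35 1.42]
[[-0.0029, 0.0076], [-0.0034, 0.0074], [-0.0038, 0.0072], [-0.0043, 0.0069], [-0.0047, 0.0066], [-0.0051, 0.0063]]
```

```bash
python3 -m pendant '[[[-0.003,0,0,0,0,0,0],[-0.003,0,0,0,0,0,0],[0,0,0,0,0,0,0],[0,0,0,0,0,0,0]]]' 40
python3 n.py
```

```text
t: 15.95
tcp_pos: [0.5681, 0.3368, 0.168]
tool_rot: [0.709, 0.654, 0.185, 0.187]
force: [5.3, 16.9, -6.6]
finger_gap: 0.161
gripper_force: 48.8
t 15.95 tool coords [ 0.0985  0.036  -0.0174] r 0.10482523973022363 a 1.0482706329360667 F tool [17.3  0.1  7.7] grip 48.77474248409271
[1.05 1.11 1.18 1.24 1.31 1.37 1.44]
[[-0.003, 0.0075], [-0.0035, 0.0073], [-0.004, 0.0071], [-0.0044, 0.0068], [-0.0049, 0.0065], [-0.0053, 0.0062]]
```

```bash
python3 -m pendant '[[[0,0,0,0,0,0,0.4],[0,0,0,0,0,0,0.4],[0,0,0,0,0,0,0.4],[0,0,0,0,0,0,0.4]]]' 20
python3 n.py
python3 - <<'E'
from h import *
cx,cy,cz,M=collet(-4.7); m=np.array([.5376,.2405,.135])
s=snap('wrist','w5'); cv2.imwrite('pics/w5b.png',cv2.resize(s['pixels'][:,:,::-1],(800,600),interpolation=cv2.INTER_CUBIC))
K=s['intrinsics']
def pj(X): X=K@(att(s).T@(X-s['eye'])); x=X[:2]/X[2]; return x/.64
st=monitor.sense(); print(np.round(M.T@R.from_quat(st['tool_rot']).as_matrix(),3))
for a in np.arange(0.85,1.3,.05):
    th=np.radians(130)-a; print(round(a,2),pj(m+.1*(np.cos(th)*cx+np.sin(th)*cy)+cz*.036))
E
```

```text
t: 16.35
tcp_pos: [0.5635, 0.3276, 0.1654]
tool_rot: [0.711, 0.654, 0.175, 0.19]
force: [-0.3, -0.1, 0.3]
finger_gap: 0.403
gripper_force: 0.0
t 16.35 tool coords [ 0.0889  0.0314 -0.017 ] r 0.09430092827889967 a 1.0372820248063166 F tool [-0.1 -0.1 -0.4] grip 0.0
[1.04 1.1  1.17 1.23 1.3  1.36 1.43]
[[-0.003, 0.0076], [-0.0034, 0.0074], [-0.0039, 0.0071], [-0.0044, 0.0069], [-0.0048, 0.0066], [-0.0052, 0.0062]]
[[ 1.    -0.    -0.001]
 [ 0.     1.    -0.001]
 [ 0.001  0.001  1.   ]]
0.85 [352.01865166 369.67275844]
0.9 [366.15641233 371.96132094]
0.95 [380.11591599 374.87742116]
1.0 [393.84377275 378.40575129]
1.05 [407.28847085 382.52794494]
1.1 [420.40073897 387.22278114]
1.15 [433.13387277 392.46641545]
1.2 [445.44402164 398.2326334 ]
1.25 [457.29043258 404.49312138]
```

View pics/w5b.png

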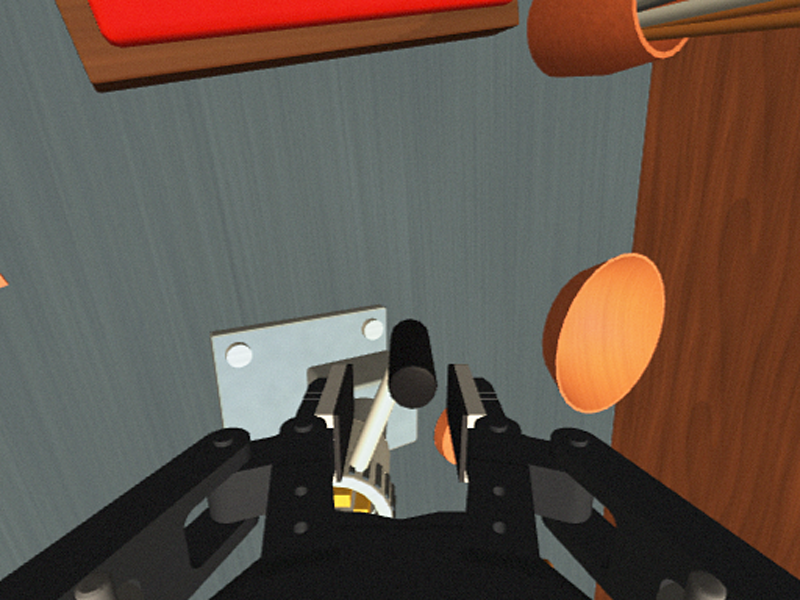

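The handle top is at (413,387), so the nut is at about 1.07. The handle sticks in the pads, so I'll recentre, regrip and turn the tool along with the lever.

```bash
python3 -m pendant '[[[0.0054,0.0061,0,0,0,0,0.4],[0,0,0,0,0,0,0.4],[0,0,0,0,0,0,0.4],[0,0,0,0,0,0,0],[0,0,0,0,0,0,0],[0,0,0,0,0,0,0],[0,0,0,0,0,0,0],[0,0,0,0,0,0,0]]]' 60
cat >> n.py <<'E'
B=R.from_quat(s['tool_rot']).as_matrix(); th=np.radians(130)-np.array([a0,a0+.05]); q=np.outer(np.cos(th),cx)+np.outer(np.sin(th),cy)
print('local step for .05 rad + turn .417:',np.round(B.T@(q[1]-q[0])*.1/.8,4), 'tool turn rel',np.round(R.from_matrix(M.T@B).as_rotvec(),3))
E
python3 n.py
```

```text
t: 17.2
tcp_pos: [0.568, 0.332, 0.1683]
tool_rot: [0.711, 0.655, 0.175, 0.19]
force: [-3.8, -1.1, 3.8]
finger_gap: 0.168
gripper_force: 58.7
t 17.2 tool coords [ 0.0937  0.0364 -0.0174] r 0.10052971851699448 a 1.0686311002748674 F tool [-1.4 -1.3 -5.1] grip 58.665486574172974
[1.07 1.13 1.2  1.26 1.33 1.39 1.46]
[[-0.0032, 0.0075], [-0.0037, 0.0073], [-0.0041, 0.007], [-0.0046, 0.0067], [-0.005, 0.0064], [-0.0054, 0.0061]]
local step for .05 rad + turn .417: [-0.0024  0.0058 -0.    ] tool turn rel [ 0.001 -0.    -0.   ]
```

```bash
python3 -m pendant '[[[-0.0024,0.0058,0,0,0,0.417,0],[-0.0024,0.0058,0,0,0,0.417,0],[-0.0024,0.0058,0,0,0,0.417,0],[-0.0024,0.0058,0,0,0,0.417,0],[0,0,0,0,0,0,0],[0,0,0,0,0,0,0]]]'; python3 n.py
```

```text
t: 17.8
tcp_pos: [0.5824, 0.3222, 0.177]
tool_rot: [0.772, 0.58, 0.193, 0.171]
force: [-5.8, -0.2, 3.2]
finger_gap: 0.163
gripper_force: 58.8
t 17.8 tool coords [ 0.0851  0.0539 -0.0174] r 0.10073877264132326 a 1.2629574057750654 F tool [-0.7 -3.4 -5.7] grip 58.80753457546234
[1.26 1.33 1.39 1.46]
[[-0.0046, 0.0067], [-0.005, 0.0064], [-0.0054, 0.0061]]
local step for .05 rad + turn .417: [-0.0024  0.0058 -0.    ] tool turn rel [0.001 0.    0.2  ]
```

```bash
python3 -m pendant '[[[-0.0024,0.0058,0,0,0,0.417,0],[-0.0024,0.0058,0,0,0,0.417,0],[-0.0024,0.0058,0,0,0,0.417,0],[0,0,0,0,0,0,0],[0,0,0,0,0,0,0]]]'; python3 n.py; python3 -m pendant '[[[-0.0024,0.0058,0,0,0,0.2,0],[0,0,0,0,0,0,0],[0,0,0,0,0,0,0]]]'; python3 n.py
```

```text
t: 18.3
tcp_pos: [0.5916, 0.3133, 0.1827]
tool_rot: [0.814, 0.521, 0.206, 0.156]
force: [-6.4, 4.6, 2.1]
finger_gap: 0.163
gripper_force: 58.9
t 18.3 tool coords [ 0.0769  0.0653 -0.0174] r 0.10091828800814917 a 1.4017969817043705 F tool [ 4.1 -4.8 -5.2] grip 58.86586010456085
[1.4  1.47]
[[-0.0055, 0.006]]
local step for .05 rad + turn .417: [-0.0023  0.0058 -0.    ] tool turn rel [0.002 0.001 0.35 ]
t: 18.6
tcp_pos: [0.5919, 0.3129, 0.1829]
tool_rot: [0.82, 0.512, 0.208, 0.15]
force: [-12.3, 15.2, -0.6]
finger_gap: 0.159
gripper_force: 59.1
t 18.6 tool coords [ 0.0766  0.0657 -0.0174] r 0.1009216213830615 a 1.4073568525505298 F tool [ 14.1 -12.   -6.3] grip 59.12393510341644
[1.41]
[]
local step for .05 rad + turn .417: [-0.0022  0.0058 -0.0001] tool turn rel [0.006 0.006 0.374]
```

```bash
python3 -m pendant '[[[0,0,0,0,0,0,0.7],[0,0,0,0,0,0,0.7],[0,0,0,0,0,0,0.7],[0,0,0,0,0,0,0.7],[0,0,0,0,0,0,0.7],[0,0,-0.02,0,0,0,0.7],[0,0,-0.04,0,0,0,0.7],[0,0,-0.04,0,0,0,0.7],[0,0,-0.04,0,0,0,0.7],[-0.03,0,-0.03,0,0,0,0.7],[-0.05,0,0,0,0,0,0.7],[-0.05,0,0,0,0,0,0.7],[-0.05,0,0,0,0,0,0.7],[0,0,0,0,0,0,0.7],[0,0,0,0,0,0,0.7]]]'
python3 - <<'E'
from h import *
cx,cy,cz,M=collet(-4.7); m=np.array([.5376,.2405,.135])
s=snap('wrist','w6'); b=snap('side','si6')
A=cv2.resize(s['pixels'],(512,384)); B=cv2.resize(b['pixels'][170:300,150:250],(288,374),interpolation=cv2.INTER_CUBIC)
o=np.zeros((384,800,3),np.uint8); o[:,:512]=A; o[:374,512:]=B
cv2.imwrite('pics/w6b.png',o[:,:,::-1])
K=s['intrinsics']
def pj(X): X=K@(att(s).T@(X-s['eye'])); return X[:2]/X[2]
print('head',pj(m+cz*.063),'mouth',pj(m))
for a in (1.2,1.3,1.35,1.4,1.45):
    th=np.radians(130)-a; print(a,pj(m+.1*(np.cos(th)*cx+np.sin(th)*cy)+cz*.036))
# head depth: collet z of the disc's top
C=cloud(s); d=(C-m); r=np.linalg.norm(d-np.outer((d@cz).ravel(),cz).reshape(d.shape),axis=-1); k=(r<.011)&(abs(d@cz-.063)<.02)
print('head z',np.median((d@cz)[k]),k.sum(),'wide: ',[(round(float((d@v)[(r<.03)&(abs(d@cz-.063)<.006)].mean()),4)) for v in (cx,cy,cz)])
E
```

```text
t: 20.1
tcp_pos: [0.4716, 0.1835, 0.2778]
tool_rot: [0.82, 0.51, 0.209, 0.155]
force: [-0.0, 0.3, 0.1]
finger_gap: 0.702
gripper_force: 0.0
head [210.39945698 140.40855562] mouth [219.35134834 134.78015675]
1.2 [223.97552351  22.39040882]
1.3 [235.25659825  24.64517394]
1.35 [240.79783356  26.24289512]
1.4 [246.24829769  28.14557005]
1.45 [251.59022254  30.34519695]
head z 0.06338402340798954 488 wide:  [0.0005, -0.0011, 0.0632]
```

View pics/w6b.png

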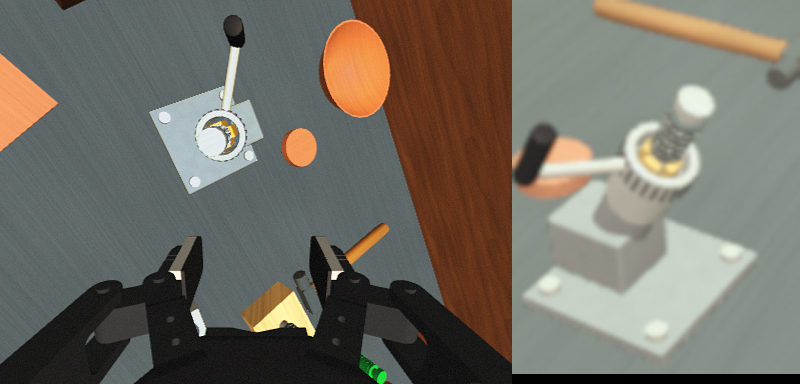

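The punch is home (head top at collet z 63 mm), but the handle top at about (233,24) looks short of 1.4, so I'll measure the handle from depth.

```bash
cat > k.py <<'E'
import sys
from h import *
cx,cy,cz,M=collet(-4.7); m=np.array([.5376,.2405,.135])
for f in sys.argv[1:]:
    s=load(f); C=cloud(s); d=C-m; X,Y,Z=d@cx,d@cy,d@cz
    k=(s['pixels'].max(2)<60)&(s['depth']>0)&(np.hypot(X,Y)>.08)&(np.hypot(X,Y)<.115)&(Z>-.03)&(Z<.042)
    t=k&(abs(Z-.036)<.005); v,u=np.nonzero(k)
    print(f,k.sum(),'all',np.median(X[k]),np.median(Y[k]),'top n',t.sum(),X[t].mean(),Y[t].mean(),'a_top',np.radians(130)-np.arctan2(Y[t].mean(),X[t].mean()),'a_all',np.radians(130)-np.arctan2(np.median(Y[k]),np.median(X[k])),'px',u.min(),u.max(),v.min(),v.max())
    # bar: bright pixels along lever
    k=(s['pixels'].min(2)>130)&(s['depth']>0)&(np.hypot(X,Y)>.04)&(np.hypot(X,Y)<.085)&(Z>-.02)&(Z<0)
    if k.sum()>5: print('bar',k.sum(),np.radians(130)-np.median(np.arctan2(Y[k],X[k])), np.median(Z[k]))
E
python3 k.py w4 si4 w5 w6 si6
```

```text
w4 338 all -0.04076787350738785 0.08875845055621542 top n 261 -0.04236272453104835 0.0890297979439488 a_top 0.25400934617899473 a_all 0.267560468151109 px 201 224 87 107
bar 357 0.260431864039937 -0.006323272945277756
si4 107 all -0.044826162828116675 0.09724457936571088 top n 12 -0.04595608046501289 0.09663510009195343 a_top 0.25422408723001766 a_all 0.266198350935563 px 185 199 254 268
bar 55 0.28786715985026645 -0.0067337264477261675
w5 1615 all 0.03571953923088505 0.0971635261346461 top n 925 0.03482306603690372 0.09360042949980266 a_top 1.0543044262516577 a_all 1.0504191610233535 px 199 312 204 272
bar 464 1.0619331766938442 -0.0062415641946129904
w6 453 all 0.053013486309900375 0.0787709817143838 top n 285 0.05297620853687918 0.08260084997218647 a_top 1.268403339372381 a_all 1.2905114916170546 px 223 244 15 47
bar 403 1.2885993642387943 -0.0064355637842776715
si6 99 all 0.05029654803208003 0.09108612547533187 top n 11 0.049999378587795705 0.09055020776060309 a_top 1.2026417000409224 a_all 1.2026522180885197 px 151 162 218 233
bar 106 1.2340720565203886 -0.006421255001518002
```

```bash
cat > g.py <<'E'
import sys
from h import *
cx,cy,cz,M=collet(-4.7); m=np.array([.5376,.2405,.135])
th=np.radians(130)-float(sys.argv[1])
Mt=M@R.from_rotvec([0,0,.37]).as_matrix()
plan(m+.1*(np.cos(th)*cx+np.sin(th)*cy)+cz*.017,Mt)
E
python3 g.py 1.275
```

```text
t 20.2 pos [0.473  0.1848 0.2781] F [-0.1  1.   0.2] gap 0.703
turn tot [ 0.018 -0.019 -0.037] shift tot [ 0.1842 -0.0248  0.1711] shift in present axes [ 0.1837 -0.026   0.1714]
```

```bash
python3 -m pendant '[[[0.03,-0.005,0,0.018,-0.019,-0.037,0.7],[0.05,-0.008,0,0,0,0,0.7],[0.05,-0.008,0,0,0,0,0.7],[0.0542,-0.0038,0.01,0,0,0,0.7],[0,0,0.03,0,0,0,0.7],[0,0,0.03,0,0,0,0.7],[0,0,0.03,0,0,0,0.7],[0,0,0.02,0,0,0,0.7],[0,0,0,0,0,0,0.7],[0,0,0,0,0,0,0.7]]]'
python3 g.py 1.275
```

```text
t: 21.2
tcp_pos: [0.5615, 0.3223, 0.2107]
tool_rot: [0.819, 0.513, 0.206, 0.154]
force: [0.5, -0.0, 1.1]
finger_gap: 0.704
gripper_force: 0.0
t 21.2 pos [0.5615 0.3223 0.2107] F [ 0.5 -0.   1.1] gap 0.704
turn tot [-0.021  0.016  0.005] shift tot [0.0012 0.0021 0.05  ] shift in present axes [0.0013 0.0022 0.05  ]
```

```bash
python3 -m pendant '[[[0.0012,0.002,0.02,0,0,0,0.7],[0,0,0.02,0,0,0,0.7],[0,0,0.01,0,0,0,0.7],[0,0,0,0,0,0,0.5],[0,0,0,0,0,0,0.4],[0,0,0,0,0,0,0],[0,0,0,0,0,0,0],[0,0,0,0,0,0,0],[0,0,0,0,0,0,0],[0,0,0,0,0,0,0]]]' 60; python3 n.py
```

```text
t: 22.2
tcp_pos: [0.5826, 0.3204, 0.1772]
tool_rot: [0.819, 0.513, 0.206, 0.154]
force: [-2.9, -0.5, 2.9]
finger_gap: 0.161
gripper_force: 58.8
t 22.2 tool coords [ 0.0833  0.0543 -0.0174] r 0.09938903297629591 a 1.275666668716492 F tool [-0.7 -1.  -4. ] grip 58.826258182525635
[1.28 1.34 1.41]
[[-0.0047, 0.0067], [-0.0051, 0.0063]]
local step for .05 rad + turn .417: [-0.0014  0.0061 -0.    ] tool turn rel [ 0.003 -0.001  0.37 ]
```

```bash
python3 -m pendant '[[[-0.0014,0.0061,0,0,0,0.417,0],[-0.0014,0.0061,0,0,0,0.417,0],[0,0,0,0,0,0,0],[0,0,0,0,0,0,0]]]'; python3 n.py;  python3 -m pendant '[[[-0.001,0.004,0,0,0,0.27,0],[0,0,0,0,0,0,0],[0,0,0,0,0,0,0],[0,0,0,0,0,0,0]]]'; python3 n.py
```

```text
t: 22.6
tcp_pos: [0.5882, 0.315, 0.1807]
tool_rot: [0.844, 0.472, 0.213, 0.143]
force: [-5.3, 3.2, 2.8]
finger_gap: 0.159
gripper_force: 59.1
t 22.6 tool coords [ 0.0784  0.0612 -0.0174] r 0.09946309739690842 a 1.3608390140074327 F tool [ 2.8 -3.4 -5.2] grip 59.05255079269409
[1.36 1.43]
[[-0.0052, 0.0062]]
local step for .05 rad + turn .417: [-0.0014  0.0061 -0.    ] tool turn rel [ 0.004 -0.     0.47 ]
t: 23.0
tcp_pos: [0.5898, 0.3133, 0.1817]
tool_rot: [0.851, 0.458, 0.216, 0.139]
force: [-6.5, 5.8, 1.8]
finger_gap: 0.165
gripper_force: 59.1
t 23.0 tool coords [ 0.0768  0.0633 -0.0174] r 0.09949703758081638 a 1.3873094826447074 F tool [ 5.3 -5.1 -5.1] grip 59.0565150976181
[1.39 1.45]
[[-0.0054, 0.0061]]
local step for .05 rad + turn .417: [-0.0013  0.0061 -0.    ] tool turn rel [0.005 0.    0.502]
```

```bash
python3 -m pendant '[[[-0.001,0.004,0,0,0,0.1,0],[0,0,0,0,0,0,0],[0,0,0,0,0,0,0]]]'; python3 n.py|head -1;  python3 -m pendant '[[[-0.0008,0.0035,0,0,0,0,0],[0,0,0,0,0,0,0],[0,0,0,0,0,0,0]]]'; python3 n.py|head -1
python3 -c "
from h import *
snap('side','si7');snap('scene','sc7')"; python3 k.py si7 sc7
```

```text
t: 23.3
tcp_pos: [0.5913, 0.3116, 0.1826]
tool_rot: [0.854, 0.453, 0.217, 0.137]
force: [-6.5, 8.6, 1.6]
finger_gap: 0.161
gripper_force: 59.1
t 23.3 tool coords [ 0.0752  0.0652 -0.0174] r 0.0995358068337519 a 1.4117857174289816 F tool [ 8.1 -5.4 -4.9] grip 59.10597324371338
t: 23.6
tcp_pos: [0.5914, 0.3115, 0.1827]
tool_rot: [0.854, 0.453, 0.217, 0.135]
force: [-10.9, 13.8, -0.5]
finger_gap: 0.157
gripper_force: 59.2
t 23.6 tool coords [ 0.0751  0.0653 -0.0174] r 0.09952130637589086 a 1.4134406599489178 F tool [ 12.8 -10.7  -5.6] grip 59.22019064426422
si7 69 all 0.06191774820678197 0.08319289244945596 top n 7 0.0741219164299821 0.07723154840469185 a_top 1.4629872585426604 a_all 1.3379537649992903 px 150 158 206 227
bar 111 1.3607768334490506 -0.0065303896732920004
sc7 148 all 0.07100518000048958 0.06950697333010289 top n 10 0.07894526304216011 0.06607232371569279 a_top 1.5720659279983393 a_all 1.4941919305187779 px 383 393 125 149
bar 54 1.4725053980263532 -0.010950324728714461
```

```bash
python3 -m pendant '[[[0.0008,-0.0035,0,0,0,0,0],[0,0,0,0,0,0,0],[0,0,0,0,0,0,0]]]'; python3 n.py|head -1;  python3 -m pendant '[[[0.0006,-0.002,0,0,0,0,0],[0,0,0,0,0,0,0],[0,0,0,0,0,0,0]]]'; python3 n.py|head -1
```

```text
t: 24.0
tcp_pos: [0.5912, 0.3117, 0.1826]
tool_rot: [0.854, 0.453, 0.217, 0.137]
force: [-7.7, 7.2, 2.2]
finger_gap: 0.157
gripper_force: 59.3
t 24.0 tool coords [ 0.0753  0.0651 -0.0174] r 0.09952810997811021 a 1.4104569180734081 F tool [ 6.6 -6.1 -6.1] grip 59.27582502365112
t: 24.3
tcp_pos: [0.591, 0.312, 0.1824]
tool_rot: [0.854, 0.453, 0.217, 0.138]
force: [-5.7, 5.9, 1.3]
finger_gap: 0.163
gripper_force: 59.3
t 24.3 tool coords [ 0.0756  0.0648 -0.0174] r 0.0995452081264917 a 1.40633659277138 F tool [ 5.4 -4.7 -4.2] grip 59.251787066459656
```

```bash
python3 -m pendant '[[[0.0008,-0.002,0,0,0,0,0],[0,0,0,0,0,0,0],[0,0,0,0,0,0,0]]]'|grep for; python3 n.py|head -1;  python3 -m pendant '[[[0.0008,-0.001,0,0,0,0,0],[0,0,0,0,0,0,0],[0,0,0,0,0,0,0]]]'|grep for; python3 n.py|head -1
```

```text
force: [-6.2, 2.8, 3.9]
gripper_force: 59.4
t 24.6 tool coords [ 0.0762  0.064  -0.0174] r 0.09950001592147342 a 1.3968279054307948 F tool [ 2.3 -3.6 -6.6] grip 59.38203155994415
force: [-4.6, 1.3, 3.9]
gripper_force: 59.4
t 24.9 tool coords [ 0.0764  0.0637 -0.0174] r 0.09949022708516773 a 1.3927337631991232 F tool [ 1.  -2.1 -5.7] grip 59.42299425601959
```

```bash
python3 -m pendant '[[[0,0,0,0,0,0,0],[0,0,0,0,0,0,0.18],[0,0,0,0,0,0,0.2],[0,0,0,0,0,0,0.22],[0,0,0,0,0,0,0.25],[0,0,0,0,0,0,0.3],[0,0,0,0,0,0,0.35],[0,0,0,0,0,0,0.35],[0,0,0,0,0,0,0.35]]]' 20; python3 n.py
python3 -c "
from h import *
snap('side','si8');snap('wrist','w8')"; python3 k.py si8 w8
```

```text
t: 25.8
tcp_pos: [0.5913, 0.3125, 0.1816]
tool_rot: [0.854, 0.452, 0.216, 0.139]
force: [-1.1, 0.9, -2.5]
finger_gap: 0.354
gripper_force: 1.1
t 25.8 tool coords [ 0.0762  0.0645 -0.0165] r 0.09985136650485915 a 1.4007691045869963 F tool [ 0.8 -2.2  1.6] grip 1.0661005228757858
[1.4  1.47]
[[-0.0054, 0.006]]
local step for .05 rad + turn .417: [-0.0013  0.0061 -0.    ] tool turn rel [ 0.003 -0.003  0.514]
si8 87 all 0.05849644987147466 0.08729155522306051 top n 18 0.07636933255442974 0.06989930344479958 a_top 1.5277349268995732 a_all 1.2885262679829637 px 150 162 202 230
bar 107 1.2953786099961475 -0.006774440915849676
w8 1600 all 0.06164773220649102 0.08393881262477279 top n 897 0.06042593364325791 0.08115491465032779 a_top 1.3381518625491673 a_all 1.33159757007251 px 203 304 208 270
bar 341 1.346141323437905 -0.006106452117595031
```

```bash
python3 -m pendant '[[[-0.001,0.004,0,0,0,0,0.35],[-0.001,0.004,0,0,0,0,0.35],[-0.001,0.004,0,0,0,0,0.35],[0,0,0,0,0,0,0.35],[0,0,0,0,0,0,0.35],[0,0,0,0,0,0,0.35]]]' 20; python3 n.py |head -1
python3 -c "
from h import *
snap('side','si9');snap('wrist','w9')"; python3 k.py si9 w9
```

```text
t: 26.5
tcp_pos: [0.5962, 0.308, 0.1848]
tool_rot: [0.854, 0.452, 0.217, 0.137]
force: [-2.7, 9.3, -5.8]
finger_gap: 0.346
gripper_force: 4.6
t 26.5 tool coords [ 0.0721  0.0707 -0.0167] r 0.10094036302634175 a 1.473619172880523 F tool [ 9.  -5.8  3.3] grip 4.571146667003632
si9 80 all 0.06375458412264275 0.08258511145312158 top n 17 0.08393887861892131 0.06601481094926846 a_top 1.6024961146347971 a_all 1.3555562649791415 px 150 161 199 227
bar 109 1.3668250248628637 -0.006613322469286638
w9 1599 all 0.06729812865402171 0.07947122845725282 top n 883 0.06574339188604653 0.07677066172233565 a_top 1.406307015307854 a_all 1.4007789319207782 px 203 284 209 275
bar 349 1.4150566067630237 -0.006148041435262146
```

```bash
python3 -m pendant '[[[0,0,0,0,0,0,0.35],[0,0,0,0,0,0,0.35],[0,0,0,0,0,0,0.35],[0,0,0,0,0,0,0.35],[0.0004,-0.0015,0,0,0,0,0.35],[0.0004,-0.0015,0,0,0,0,0.35],[0.0004,-0.0015,0,0,0,0,0.35],[0.0004,-0.0015,0,0,0,0,0.35],[0.0004,-0.0015,0,0,0,0,0.35],[0.0004,-0.0015,0,0,0,0,0.35],[0.0003,-0.001,0,0,0,0,0.35],[0,0,0,0,0,0,0.35],[0,0,0,0,0,0,0.35]]]' 20; python3 n.py |head -1
python3 -c "
from h import *
snap('wrist','w10')"; python3 k.py w10
```

```text
t: 27.9
tcp_pos: [0.592, 0.3114, 0.1824]
tool_rot: [0.854, 0.452, 0.216, 0.139]
force: [-1.5, 1.5, -2.9]
finger_gap: 0.351
gripper_force: 1.3
t 27.9 tool coords [ 0.0751  0.0656 -0.0169] r 0.09972718185799757 a 1.4163633463932896 F tool [ 1.4 -2.9  1.7] grip 1.2812137976288795
w10 1590 all 0.06287539057572769 0.0830521343315069 top n 895 0.06164720132048083 0.08019479130289206 a_top 1.3535052688962292 a_all 1.346135473140574 px 205 302 208 271
bar 343 1.3619575407705038 -0.0061139330461242244
```

```bash
python3 -m pendant '[[[0.0005,-0.002,0,0,0,0,0.4],[0.0005,-0.002,0,0,0,0,0.45],[0.0005,-0.002,0,0,0,0,0.5],[0,0,0,0,0,0,0.55],[0,0,0,0,0,0,0.6],[0,0,0,0,0,0,0.6]]]' 20; python3 n.py |head -1
python3 -c "
from h import *
s=snap('wrist','w11');snap('side','si11');snap('scene','sc11')"; python3 k.py w11 si11
```

```text
t: 28.55
tcp_pos: [0.5896, 0.3154, 0.181]
tool_rot: [0.854, 0.452, 0.217, 0.139]
force: [-0.7, 0.2, -0.7]
finger_gap: 0.599
gripper_force: 0.0
t 28.55 tool coords [ 0.0789  0.0625 -0.017 ] r 0.10066747776664921 a 1.3684873303187903 F tool [ 0.2 -0.9  0.3] grip 0.0
w11 1591 all 0.056768469052146386 0.08741407590982812 top n 894 0.05558835868394976 0.08403388730926363 a_top 1.2825483684428485 a_all 1.2740992403768285 px 186 304 209 273
bar 343 1.2903613731435115 -0.006143419489115337
si11 82 all 0.0522928019807916 0.09112066819698691 top n 11 0.07338089147401097 0.07542179783974114 a_top 1.4698152034306131 a_all 1.219127767704242 px 151 158 199 233
bar 101 1.2277133458914207 -0.006997943124839657
```

```bash
python3 -m pendant '[[[0,0,0,0,0,0,0.7],[0,0,-0.01,0,0,0,0.7],[0,0,-0.03,0,0,0,0.7],[0,0,-0.04,0,0,0,0.7],[0,0,-0.04,0,0,0,0.7],[0,0,-0.03,0,0,0,0.7],[-0.03,0,-0.01,0,0,0,0.7],[-0.05,0,0,0,0,0,0.7],[-0.05,0,0,0,0,0,0.7],[-0.05,0,0,0,0,0,0.7],[0,0,0,0,0,0,0.7],[0,0,0,0,0,0,0.7]]]'
python3 - <<'E'
from h import *
cx,cy,cz,M=collet(-4.7); m=np.array([.5376,.2405,.135])
s=snap('wrist','w12'); a=snap('scene','sc12')
C=cloud(s); d=(C-m); Z=d@cz; r=np.hypot(d@cx,d@cy)
k=(r<.02)&(abs(Z-.063)<.006)&(s['pixels'].min(2)>120); print('head',[(d@v)[k].mean() for v in (cx,cy,cz)],k.sum())
# shift of head centroid across heights: grip 5..45
cv2.imwrite('pics/sc12b.png',cv2.resize(a['pixels'][:,:,::-1],(800,600)))
E
python3 k.py w12
```

```text
t: 29.9
tcp_pos: [0.4541, 0.2003, 0.2573]
tool_rot: [0.854, 0.452, 0.217, 0.139]
force: [0.4, 0.2, -0.5]
finger_gap: 0.702
gripper_force: 0.0
head [np.float64(0.0002667703325022197), np.float64(-0.0010133528360886282), np.float64(0.06331397633471643)] 690
w12 418 all 0.05144749714551658 0.07942895741233316 top n 262 0.052419066050702595 0.08281984679930979 a_top 1.2624123167076797 a_all 1.2729004246340667 px 235 254 17 48
bar 407 1.2881713103125332 -0.006217602538902121
```

View pics/sc12b.png

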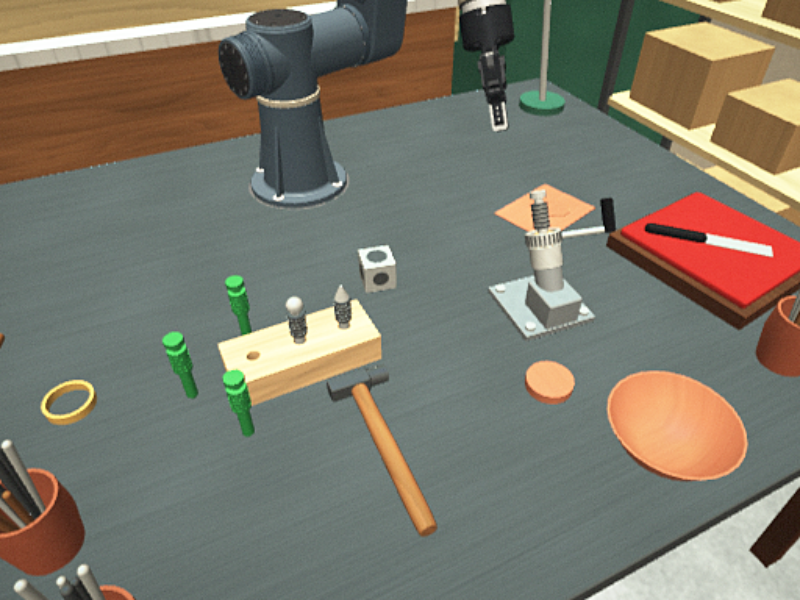

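The scene picture shows the punch in the collet at (540,208), the lever turned with its handle at (607,215), and the other punches and bystanders where they were.

```bash
python3 -c "
from h import *
print(job.sign_off())"
```

```text
the job is handed in; nothing more can be done
None
```

The flat punch is fully home in the collet and the job is handed in, but the nut did not stay at its stop: I turned it to 1.4 three times and each time it sprang back to about 1.28 when released. That is past the 1.15 where the jaws touch, though I did not test the grip; the other punches and bystanders look undisturbed, and the run took about 30 s.

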